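Lay out the press tooling beside its samples

TASK

Lay out the press tooling round the square bolster plate: slide the spacer plate forward from under the lip of its holder and set it centrally on the bolster, then put the large pale die ring flat over the spacer's boss. Stand the stepped plug midway between the bolster and the flat stamped lid, and the copper cone midway between the bolster and the flask shell, both upright on the bench and in line with the row. Leave the smaller dark ring where it is.

Things in the scene. Friction and masses are not known exactly. Their poses are not given: they have to be found in the camera images.
- spacer_center (a point): steel spacer plate, a rectangle 84 x 66 mm and 8 mm thick with an upright round boss in its middle (20 mm diameter, standing 28 mm above the plate, 36 mm in all): the boss is the place to grip it. The point is on the boss axis, 18 mm above the plate's underside. x along the 84 mm side. 0.35 kg.
- holder: fixed grey holder of the spacer, 104 x 88 mm. Origin on the bench below the stored spacer's middle (spacer up to 3 mm forward); -x is the open front, toward the robot. Floor 5 mm high, ends 48 mm in front of the origin; side rails 12 mm high, 2 mm play; at the back a lip (top 20 mm, underside 2 mm above the plate) covers the plate's last 16 mm: slide the spacer 20 to 30 mm along -x, then lift.
- pale_ring_center (a point): large pale steel die ring, 68 mm outside, bore about 39 mm, 22 mm high, lying flat; grip it across the outside. Point on its axis, 11 mm above its underside. 0.41 kg. It goes over the spacer's boss and rests flat on the spacer plate.
- dark_ring_center (a point): smaller dark die ring, 60 mm outside, 16 mm high, loose, not to be moved. Point on its axis, 8 mm above its underside.
- plug_center (a point): stepped steel plug standing upright: a flange 55 mm in diameter and 21 mm high, above it a spigot 35 mm in diameter up to 48 mm; grip the spigot. Point on its axis, 24 mm above its underside. 0.42 kg.
- cone_center (a point): copper cone standing upright: 49 mm in diameter at the foot, narrowing to a stem 20 mm in diameter from 42 to 56 mm height; grip the stem. Point on its axis, 28 mm above its underside. 0.22 kg.
- bolster: fixed square steel plate, 100 x 100 mm, 14 mm thick, on the bench, the middle of the row. Origin at the centre of its underside; its y axis runs along the row (lid on one side, flask shell on the other, which is on which side varies).
- sample_lid: fixed flat round stamped lid, 68 mm in diameter, 5 mm thick, lying 210 mm from the bolster's centre on one side of it. Origin at the centre of its underside.
- sample_shell: fixed bare stainless flask shell, tapering, 71 mm in diameter, 111 mm tall, standing 210 mm from the bolster's centre on the other side. Origin at the centre of its underside.
Not all that is in view belongs to the job. What is shaped like the part that bears cone_center but red is not meant.

How it is judged (in metres and radians):
On the way:
1. the spacer is slid forward out from under the lip while still low in the holder (x of spacer_center in the frame of holder between -0.07 and -0.0155 m and z of spacer_center in the frame of holder below 0.037 m and y of spacer_center in the frame of holder between -0.02 and 0.02 m), for 0.05 s.
At the end, for the whole second after the job is handed in: spacer flat on the bolster and pale ring flat on the spacer round its boss, each centred to 12 mm; plug (toward the lid) and cone (toward the shell) upright on the bench, within 15 mm of the row line, 90 to 120 mm from the centres of both neighbours; all at rest (horizontal distance between spacer_center and bolster below 0.012 m and z of spacer_center in the frame of bolster between 0.028 and 0.036 m and angle between each of spacer_center, pale_ring_center's own z axis and vertical below 0.06 rad and horizontal distance between pale_ring_center and spacer_center below 0.012 m and z of pale_ring_center in the frame of bolster between 0.029 and 0.037 m and x of plug_center in the frame of bolster between -0.015 and 0.015 m and horizontal distance between plug_center and bolster between 0.09 and 0.12 m and horizontal distance between plug_center and sample_lid between 0.09 and 0.12 m and height (world z) of plug_center between 0.019 and 0.029 m and angle between each of plug_center, cone_center's own z axis and vertical below 0.08 rad and x of cone_center in the frame of bolster between -0.015 and 0.015 m and horizontal distance between cone_center and bolster between 0.09 and 0.12 m and horizontal distance between cone_center and sample_shell between 0.09 and 0.12 m and height (world z) of cone_center between 0.023 and 0.033 m and linear speed of each of spacer, pale_ring, plug, cone below 0.02 m/s); the robot touches nothing.
It fails at once if the smaller dark ring is moved more than 20 mm (distance of dark_ring_center from where it was at the start of the episode above 0.02 m).
It also fails if it takes over 112 s, if anything falls off the work surface, if the arm or the gripper's body presses on something with over 40 N, if the wrist force passes 120 N, or if a joint passes its speed limit or range.

ROBOT

A 6-joint arm with a two-finger parallel gripper is mounted at the origin on a cart in front of the work surface, level with it; the furniture and walls round the work are solid. World frame = base frame: x ahead of the robot, y to its left, z up, the work surface at z = 0. Lengths are in m, angles in degrees, forces in N, time in s.
With the tool pointing down it reaches from about 0.3 to 0.95 m from the base axis. Payload 3.1 kg.
Tool frame: the origin (TCP) lies midway between the tips of the shut fingers; the grasp point (between the pads) lies 19 mm behind it; x points along the fingers, y is the direction in which the jaws open and shut, and the axes are right-handed (so a half turn about x gives the same grasp; the last joint's range is limited). The gripper opens to 85 mm and grips with 20 to 120 N. Pads are 22 mm wide; open, the fingers measure 114 mm over their backs; the gripper's body (76 mm by 85 mm) begins 54 mm behind the grasp point. The pads swing forward as they close: fully open they stand 13 mm farther back than shut.
Start: joints at [67.111, 17.653, 93.61, -0, 68.738, -3.994], TCP at [0.202, 0.591, 0.231] pointing down, gripper open.
Joint ranges: [-175.34, 175.34], [-45.06, 112.39], [2.9, 150.54], [-68.45, 248.45], [3.09, 151.38], [-168.51, 168.51]. Speed limits (degrees/s): [159.86, 159.86, 180, 180, 180, 180].

INTERFACE

Orientations are given as a 3x3 rotation matrix whose columns are the frame's x, y, z axes.
In Python, from cell import r gives the robot as it stands.
- The arm moves only by the tool step_arm, never from a script. Its argument "rows" is a list that holds one entry, the list of rows, each a list of 5 numbers: the shift along the world's x, y, z in cm, then the turn about the world's z in rad, then the finger opening in cm, from 0 to 8.54. A call has 1 to 20 rows; each row shifts and turns the commanded pose from where the row before left it; what a row does not reach is not made up. A row lasts 1/10 s, in which the tool goes at most 50 mm and 8.59 degrees, less where a joint would pass 70% of its speed; a pose out of reach is approached as far as the arm can. A call with a gripper value outside its range is refused whole. The fingers move at their own pace and stop on an object; "newtons" is the grip in N (left out, the last holds). Time passes only in rows, so rows that do not move let the fingers close. It gives the time, the measured TCP pose, the force and the opening at its end, in the units of the state.
- r.read_state(): the state, without advancing time (a new reading comes with each control period).
- r.get_image(name): name is "side" or "top" or "wrist"; returns the picture (400x640x3 uint8, red, green, blue); there is no depth.
- r.camera_info(name): a dict with "intrinsics" (3x3 intrinsics, pixels), "k1" (the pictures are not rectified: a ray, as slopes to the right and down, at radius r is drawn at 1 + k1 r^2 times it, then the intrinsics apply), "rvec" (rotation vector, rad) and "tvec" (3), from world to camera coordinates, as OpenCV has them; the wrist camera has in their place "tool_from_camera" (4x4, takes a point from camera to tool coordinates, whose origin is the TCP and whose axes are the tool frame's). Camera axes: x right, y down, z forward; pixel columns grow to the right and rows downward; lengths in m; the calibration is good to about 2 mm. A picture is of the moment at which its call begins: read the wrist's pose just before it. camera_info takes no time and is no camera call.
- r.hand_in(): hands the job in, once; it reports no verdict.
The state is a dict: "t": time; "joints": joint angles; "qd": joint speeds; "effort": joint torques, N m; "tcp_pos": TCP position; "orientation": TCP orientation; "force": force on the tool from outside, world axes, zero at the start; "moment": the same for the moment, N m; "width": finger opening in m.
Only numpy, scipy, OpenCV 4.12 (cv2) and the standard library are available. Lean on these libraries where they do the work, as an engineer would, in place of code of your own. Each camera call takes 0.05 s, during which the arm holds its last target.

## Working session

There is one attempt and no reset: what is moved stays moved. The work goes in short steps, Python scripts to look and compute and a tool call to move; the robot and the scene stay as the last step left them, time stands still between calls to the robot, and variables do not carry over. Pictures are saved under pics/ and viewed, and the job is handed in when it is done.

Besides the shell and the picture viewer there is one more tool, called after "Request:" as name([rows], argument=value, ...), one row to a line, values as JSON. step_arm: Moves the arm, as the interface text tells. Its arguments: {"type":"object","properties":{"rows":{"type":"array"},"newtons":{"type":"number"}},"required":["rows"]}

```bash
ls; mkdir -p pics
python3 - <<'E'
from cell import r
import cv2
s=r.read_state();print(s)
for n in("side","top","wrist"):
    print(n,r.camera_info(n))
    cv2.imwrite(f"pics/{n}0.png",r.get_image(n)[:,:,::-1])
E
```

```text
pics
{'t': 0.0, 'joints': array([ 6.71096858e+01,  1.77070587e+01,  9.36912799e+01, -1.14179142e-03,
        6.87367928e+01, -3.99220463e+00]), 'qd': array([ 0.05179263, -0.03855081,  0.02691138, -0.03003356,  0.02292258,
        0.01753786]), 'effort': array([-4.88771366e-05, -4.15241575e+01, -2.76666445e+01,  4.34370065e-05,
        1.00019373e-02,  1.07301918e-05]), 'tcp_pos': array([0.20211984, 0.5905296 , 0.23000469]), 'orientation': array([[-9.00266924e-04,  3.23878285e-01,  9.46098328e-01],
       [-2.17998110e-03,  9.46095828e-01, -3.23879504e-01],
       [-9.99997219e-01, -2.35405448e-03, -1.45690241e-04]]), 'force': array([-1.14615868, -0.39277801,  0.56819298]), 'moment': array([ 0.02003664,  0.0185642 , -0.02123601]), 'width': 0.0854909796243219}
side {'intrinsics': array([[432.94406722,   0.        , 321.82817912],
       [  0.        , 432.94406722, 197.36974691],
       [  0.        ,   0.        ,   1.        ]]), 'k1': -0.05472865434580447, 'rvec': array([ 2.25088572, -0.31121371,  0.14886527]), 'tvec': array([-0.59388771,  0.00152271,  1.00180741])}
top {'intrinsics
[... 164 characters left out ...]
-0.03496399198105322, 'rvec': array([ 2.1302063 , -2.15492659,  0.11336115]), 'tvec': array([-0.16736225,  0.54686849,  1.26818151])}
wrist {'intrinsics': array([[297.48473472,   0.        , 319.3832201 ],
       [  0.        , 297.48473472, 197.10297332],
       [  0.        ,   0.        ,   1.        ]]), 'k1': -0.010852242544058229, 'tool_from_camera': array([[-2.00925801e-04, -3.13690703e-01,  9.49525198e-01,
        -1.42257808e-01],
       [ 9.99999283e-01, -1.18404155e-03, -1.79560447e-04,
        -1.03188735e-03],
       [ 1.18060373e-03,  9.49524481e-01,  3.13690716e-01,
        -8.01690540e-02],
       [ 0.00000000e+00,  0.00000000e+00,  0.00000000e+00,
         1.00000000e+00]])}
```

View pics/top0.png

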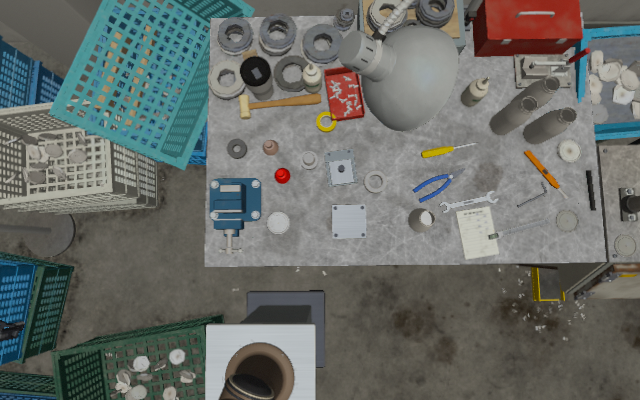

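View pics/side0.png

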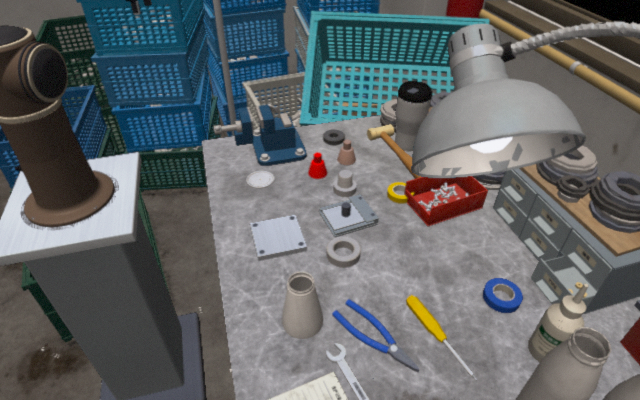

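View pics/wrist0.png

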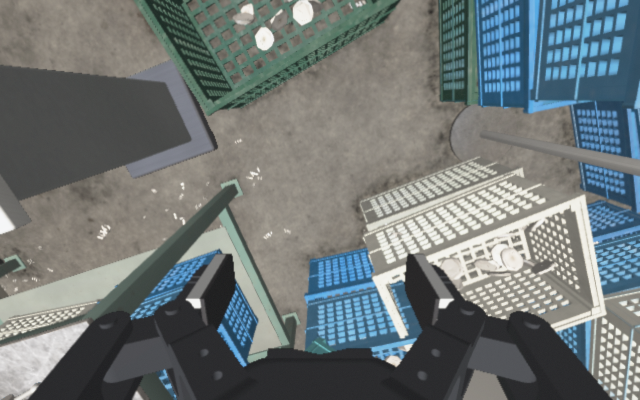

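The top view shows the lid (278,222), bolster (349,221), shell (420,219), spacer in its holder (342,168), pale ring (373,181) and plug (309,158). It also shows the copper cone (270,146), a red cone decoy (282,175) and the dark ring (237,148). The side view agrees. Other things that could be confused with the parts are the yellow and blue tape rolls, the white rolls at (569,151) and (567,220), and the rings at the back. I'll check these in a close crop.

```bash
cat > h.py <<'E'
import numpy as np, cv2
from cell import r
def undist(info,px):
    K=info["intrinsics"];k1=info["k1"]
    p=np.atleast_2d(np.asarray(px,float))
    return cv2.undistortPoints(p.reshape(-1,1,2),K,np.array([k1,0,0,0,0.])).reshape(-1,2)
def cam(name,state=None):
    i=r.camera_info(name)
    if "rvec" in i:
        R=cv2.Rodrigues(i["rvec"])[0];return i,R.T,-R.T@i["tvec"]
    T=i["tool_from_camera"];Rt=np.asarray(state["orientation"]);p=np.asarray(state["tcp_pos"])
    return i,Rt@T[:3,:3],p+Rt@T[:3,3]
def rays(name,px,state=None):
    i,R,c=cam(name,state);u=undist(i,px)
    return c,(R@np.c_[u,np.ones(len(u))].T).T
def onplane(name,px,z,state=None):
    c,d=rays(name,px,state);return c+d*((z-c[2])/d[:,2])[:,None]
def proj(name,P,state=None):
    i,R,c=cam(name,state);q=(np.atleast_2d(P)-c)@R;u=q[:,:2]/q[:,2:]
    u=u*(1+i["k1"]*(u**2).sum(1))[:,None];K=i["intrinsics"]
    return u*[K[0,0],K[1,1]]+[K[0,2],K[1,2]]
def shot(fn):
    s=r.read_state();im=r.get_image("wrist");cv2.imwrite("pics/"+fn+".png",im[:,:,::-1]);np.savez("pics/"+fn+".npz",**{k:s[k] for k in("tcp_pos","orientation")});return s,im
E
python3 - <<'E'
from h import *
for n,px,z in [("lid",(278,222),.005),("bol",(349,221),.014),("shell",(420,219),.055),("boss",(342,168),.041),("pale",(373.5,181),.022),("plug",(309,158),.048),("cone",(270,146),.05),("red",(282,175),.05),("dark",(237,148),.016),("base",(260,370),.2)]:
    print(n,onplane("top",[px],z)[0].round(3))
print(proj("top",[[.2,.59,.23]]), cam("top")[2])
im=cv2.imread("pics/top0.png")
c=cv2.resize(im[125:245,225:425],None,fx=4,fy=4,interpolation=cv2.INTER_CUBIC);cv2.imwrite("pics/crop0.png",c)
E
```

```text
lid [ 0.447 -0.054  0.005]
bol [ 0.447 -0.264  0.014]
shell [ 0.448 -0.464  0.055]
boss [ 0.6   -0.245  0.041]
pale [ 0.564 -0.338  0.022]
plug [ 0.63  -0.149  0.048]
cone [ 0.667 -0.035  0.05 ]
red [ 0.581 -0.07   0.05 ]
dark [0.671 0.07  0.016]
base [ 0.075 -0.032  0.2  ]
[[  9.49967187 319.08686984]] [ 0.37575166 -0.20451902  1.32376066]
```

View pics/crop0.png

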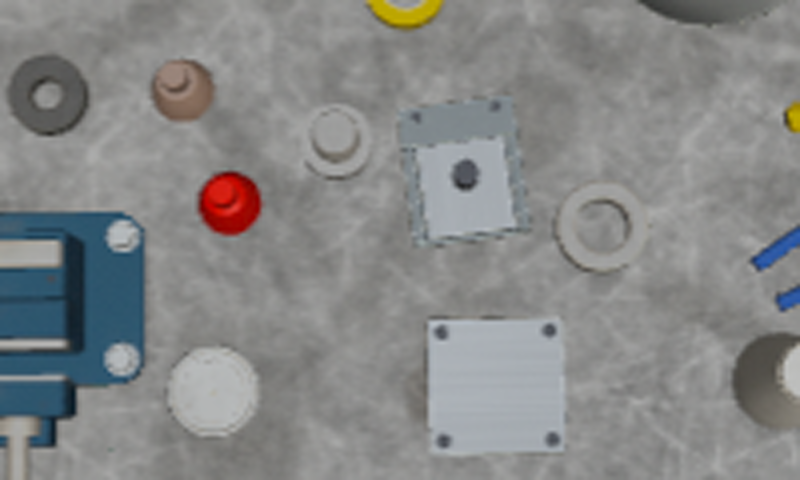

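Run:
```python
from h import *
for px in [(402,130),(362,85),(458,75)]:
  for z in (.15,.2,.25,.3,.35,.4):
    P=onplane("top",[px],z)[0];print(px,P.round(3),proj("side",P)[0].round(0))
```

```text
(402, 130) [ 0.683 -0.405  0.15 ] [422. 208.]
(402, 130) [ 0.67  -0.397  0.2  ] [417. 184.]
(402, 130) [ 0.657 -0.388  0.25 ] [412. 158.]
(402, 130) [ 0.644 -0.38   0.3  ] [406. 129.]
(402, 130) [ 0.631 -0.371  0.35 ] [400.  98.]
(402, 130) [ 0.618 -0.363  0.4  ] [393.  64.]
(362, 85) [ 0.812 -0.301  0.15 ] [458. 163.]
(362, 85) [ 0.793 -0.297  0.2  ] [453. 142.]
(362, 85) [ 0.775 -0.292  0.25 ] [448. 119.]
(362, 85) [ 0.756 -0.288  0.3  ] [443.  94.]
(362, 85) [ 0.738 -0.284  0.35 ] [437.  68.]
(362, 85) [ 0.719 -0.28   0.4  ] [431.  38.]
(458, 75) [ 0.836 -0.565  0.15 ] [555. 256.]
(458, 75) [ 0.817 -0.55   0.2  ] [550. 228.]
(458, 75) [ 0.797 -0.534  0.25 ] [543. 199.]
(458, 75) [ 0.777 -0.519  0.3  ] [536. 167.]
(458, 75) [ 0.758 -0.503  0.35 ] [528. 132.]
(458, 75) [ 0.738 -0.488  0.4  ] [519.  94.]
```

Request:
step_arm([
  [[1.6,-4,0.2,0.018,8.5],[1.6,-4,0.2,0.018,8.5],[1.6,-4,0.2,0.018,8.5],[1.6,-4,0.2,0.018,8.5],[1.6,-4,0.2,0.018,8.5],[1.6,-4,0.2,0.018,8.5],[1.6,-4,0.2,0.018,8.5],[1.6,-4,0.2,0.018,8.5],[1.6,-4,0.2,0.018,8.5],[1.6,-4,0.2,0.018,8.5],[1.6,-4,0.2,0.018,8.5],[1.6,-4,0.2,0.018,8.5],[1.6,-4,0.2,0.018,8.5],[1.6,-4,0.2,0.018,8.5],[1.6,-4,0.2,0.018,8.5],[1.6,-4,0.2,0.018,8.5],[1.6,-4,0.2,0.018,8.5],[1.6,-4,0.2,0.018,8.5],[0,-2,0,0.01,8.5],[0,0,0,0,8.5]],
])

```text
t: 2.15
tcp_pos: [0.4905, -0.1513, 0.2669]
orientation: [[-0.001, -0.0, 1.0], [-0.001, 1.0, 0.0], [-1.0, -0.001, -0.001]]
force: [0.2, 0.5, 0.4]
width: 0.0846
```

Run:
```python
from h import *
s,im=shot("w1");print(s["t"],s["tcp_pos"],s["orientation"].round(3))
```

```text
2.15 [ 0.49047082 -0.15126382  0.26690411] [[-0.001 -0.     1.   ]
 [-0.001  1.     0.   ]
 [-1.    -0.001 -0.001]]
```

View pics/w1.png

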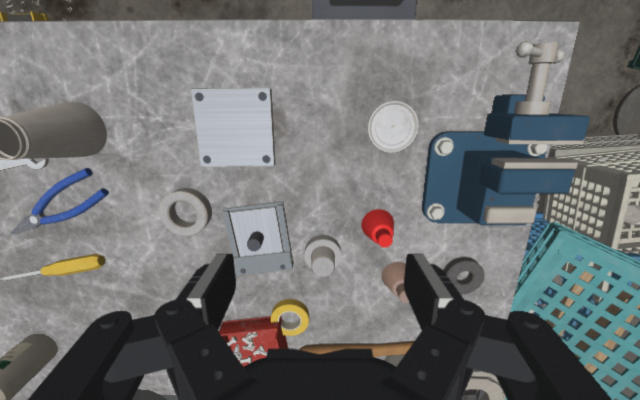

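The wrist view shows the bolster (233,127), lid (394,126), pale ring (185,212) and spacer boss (256,241). It also shows the plug (322,255), copper cone (398,280), red cone (379,226), dark ring (463,275), and the shell at left with its foot near (75,130). The yellow ring (290,317) is tape.

Run:
```python
from h import *
im=cv2.imread("pics/w1.png")
a=cv2.resize(im[80:180,180:290],None,fx=4,fy=4,interpolation=cv2.INTER_CUBIC)
b=cv2.resize(im[175:285,150:300],None,fx=5,fy=5,interpolation=cv2.INTER_CUBIC)
cv2.imwrite("pics/c1b.png",b)
c=cv2.resize(im[225:305,295:425],None,fx=6,fy=6,interpolation=cv2.INTER_CUBIC);cv2.imwrite("pics/c1c.png",c)
d=cv2.resize(im[80:180,180:430],None,fx=3,fy=3,interpolation=cv2.INTER_CUBIC);cv2.imwrite("pics/c1d.png",d)
```

```text
(no output)
```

View pics/c1b.png

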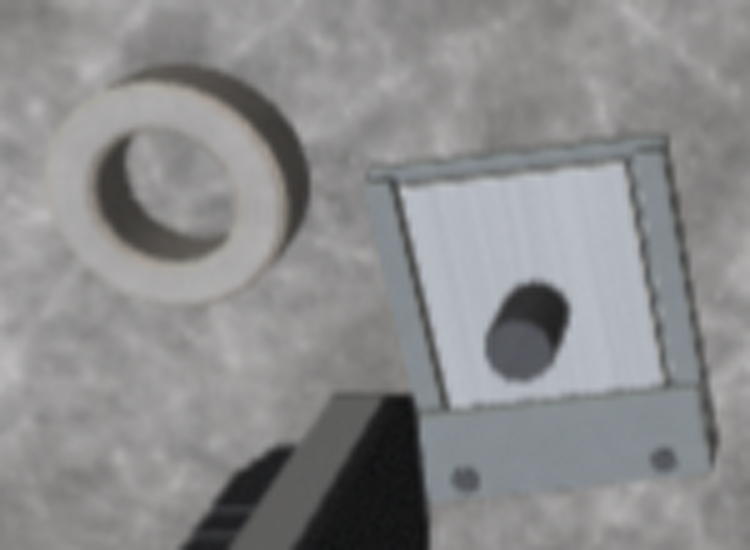

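View pics/c1c.png

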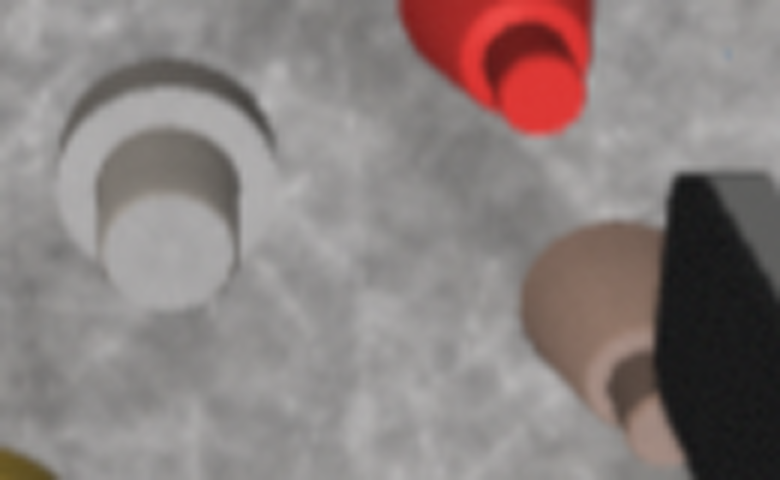

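View pics/c1d.png

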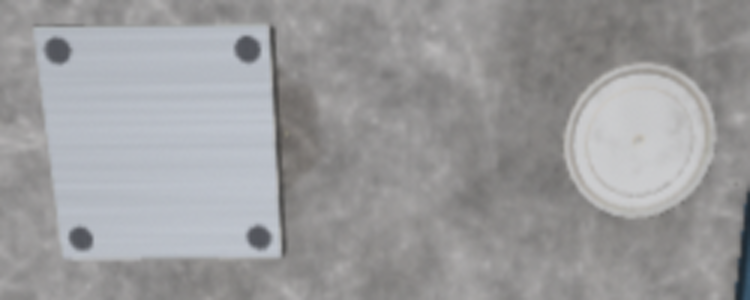

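Run:
```python
from h import *
d=np.load("pics/w1.npz");s={k:d[k] for k in d}
def w(pts,f,o,z): return onplane("wrist",np.array(pts)/f+np.array(o),z,s)
B=w([(36,26),(270,25),(282,257),(64,259)],3,(180,80),.014);print("bol",B.round(4),B.mean(0).round(4))
print("sides",[np.linalg.norm(B[i]-B[i-1]).round(4) for i in range(4)])
for i,j in((0,1),(3,2)): v=B[j]-B[i];print("row dir ang",np.degrees(np.arctan2(-v[0],v[1])))
print("lid",w([(640,140),(565,140),(714,140)],3,(180,80),.005).round(4))
print("boss",w([(519,349)],5,(150,175),.041).round(4))
print("ring",w([(168,192),(47,192),(290,192)],5,(150,175),.022).round(4))
print("plug",w([(170,250),(104,250),(236,250)],6,(295,225),.048).round(4))
print("cone",w([(658,428)],6,(295,225),.056).round(4))
for z,p in((.012,[(398,185),(443,408)]),(.012,[(630,160),(665,385)]),(.02,[(425,410),(700,385)])):
    q=w(p,5,(150,175),z);v=q[1]-q[0];print(q.round(4),np.degrees(np.arctan2(v[1],v[0])))
# top view comparisons
c=lambda p:np.array(p)/4+[225,125]
for n,p,z in(("boss",(466,168),.041),("ring",(602,227),.022),("plug",(335,133),.048),("cone",(174,76),.056),("lid",(213,391),.005)):print(n,onplane("top",[c(p)],z)[0].round(4))
print("bol",onplane("top",c([(428,318),(563,318),(566,455),(428,455)]),.014).mean(0).round(4))
```

```text
bol [[ 0.3972 -0.312   0.014 ]
 [ 0.3971 -0.2142  0.014 ]
 [ 0.4956 -0.2139  0.014 ]
 [ 0.4964 -0.3125  0.014 ]] [ 0.4466 -0.2632  0.014 ]
sides [np.float64(0.0991), np.float64(0.0978), np.float64(0.0984), np.float64(0.0986)]
row dir ang 0.06180906392593621
row dir ang 0.46059539355306345
lid [[ 0.4449 -0.0542  0.005 ]
 [ 0.4449 -0.0875  0.005 ]
 [ 0.4448 -0.0214  0.005 ]]
boss [[ 0.6006 -0.2429  0.041 ]]
ring [[ 0.5616 -0.3426  0.022 ]
 [ 0.5616 -0.3766  0.022 ]
 [ 0.5616 -0.3083  0.022 ]]
plug [[ 0.6307 -0.1471  0.048 ]
 [ 0.6307 -0.1624  0.048 ]
 [ 0.6307 -0.1319  0.048 ]]
cone [[ 0.6737 -0.0326  0.056 ]]
[[ 0.5634 -0.2811  0.012 ]
 [ 0.6354 -0.2744  0.012 ]] 5.2977814457890045
[[ 0.5558 -0.2143  0.012 ]
 [ 0.6276 -0.2071  0.012 ]] 5.6794838491235256
[[ 0.6315 -0.2773  0.02  ]
 [ 0.6232 -0.1957  0.02  ]] 95.82008276289596
boss [ 0.6035 -0.2437  0.041 ]
ring [ 0.5613 -0.3438  0.022 ]
plug [ 0.6295 -0.1484  0.048 ]
cone [ 0.6722 -0.0312  0.056 ]
lid [ 0.4446 -0.0544  0.005 ]
bol [ 0.4454 -0.264   0.014 ]
```

Request:
step_arm([
  [[2.23,-1.84,-1.4,0.0196,5],[2.23,-1.84,-1.4,0.0196,5],[2.23,-1.84,-1.4,0.0196,5],[2.23,-1.84,-1.4,0.0196,5],[2.23,-1.84,-1.4,0.0196,5],[0,0,-3,0,5],[0,0,-3,0,5],[0,0,-3,0,5],[0,0,-2,0,5],[0,0,0,0,5],[0,0,0,0,5]],
])

```text
t: 3.3
tcp_pos: [0.6018, -0.2393, 0.0872]
orientation: [[-0.001, -0.103, 0.995], [0.001, 0.995, 0.103], [-1.0, 0.001, -0.001]]
force: [0.8, 0.3, -0.6]
width: 0.05
```

Run:
```python
from h import *
s,im=shot("w2");print(s["t"],s["tcp_pos"],s["width"]);print(proj("wrist",[[.602,-.2432,.041],[.602,-.2432,.013]],s))
```

```text
3.3 [ 0.60184279 -0.23928049  0.0872275 ] 0.0499966702847289
[[315.3505995  222.20488369]
 [315.77103752 208.01595704]]
```

View pics/w2.png

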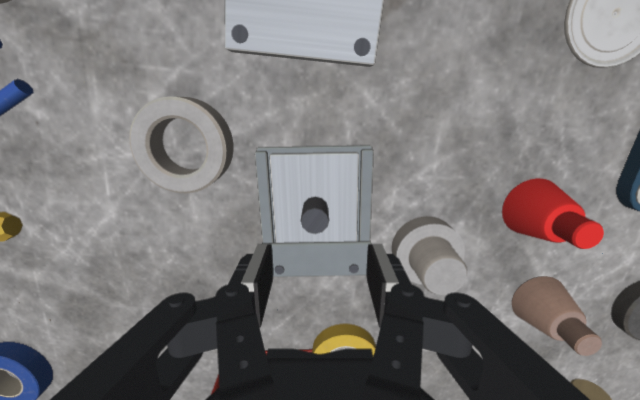

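Request:
step_arm([
  [[-0.2,-0.4,-2.5,0,5],[0,0,-2.2,0,5],[0,0,-2,0,5],[0,0,0,0,5],[0,0,0,0,1],[0,0,0,0,1],[0,0,0,0,1],[0,0,0,0,1],[0,0,0,0,1],[0,0,0,0,1]],
], newtons=60)

```text
t: 4.35
tcp_pos: [0.6017, -0.2448, 0.023]
orientation: [[0.003, -0.102, 0.995], [-0.001, 0.995, 0.102], [-1.0, -0.001, 0.003]]
force: [-0.3, 1.8, 5.7]
width: 0.0176
```

Run:
```python
from h import *
s,im=shot("w3");print(s["t"],s["tcp_pos"],s["width"],s["force"])
```

```text
4.35 [ 0.60167019 -0.24482581  0.02301404] 0.017601869459170374 [-0.32678523  1.77535817  5.73256959]
```

View pics/w3.png

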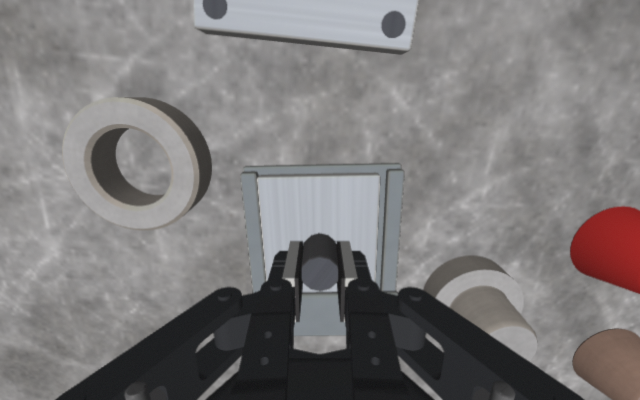

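Run:
```python
from h import *
d=np.load("pics/w3.npz");s={k:d[k] for k in d}
print(onplane("wrist",[(319,272),(319,262)],.041,s))
s=r.read_state();print(s["width"],s["tcp_pos"])
im=cv2.imread("pics/w3.png");cv2.imwrite("pics/c3.png",cv2.resize(im[210:360,240:400],None,fx=4,fy=4,interpolation=cv2.INTER_CUBIC))
```

```text
[[ 0.60006382 -0.24637243  0.041     ]
 [ 0.59462347 -0.24691957  0.041     ]]
0.017693677181751362 [ 0.60166046 -0.2448257   0.02300802]
```

View pics/c3.png

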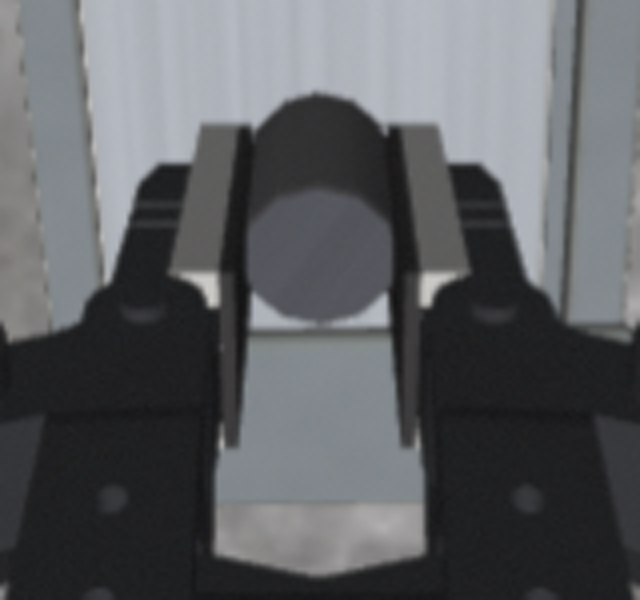

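Request:
step_arm([
  [[-0.4,-0.04,0,0,1],[-0.4,-0.04,0,0,1],[-0.5,-0.05,0,0,1],[-0.5,-0.05,0,0,1],[-0.5,-0.05,0,0,1],[-0.3,-0.03,0,0,1],[0,0,0,0,1],[0,0,0,0,1]],
])

```text
t: 5.2
tcp_pos: [0.5778, -0.2478, 0.0231]
orientation: [[0.008, -0.101, 0.995], [-0.002, 0.995, 0.101], [-1.0, -0.003, 0.008]]
force: [3.9, 4.1, 4.2]
width: 0.0178
```

Run:
```python
from h import *
s,im=shot("w4");print(s["t"],s["tcp_pos"],s["width"],s["force"])
```

```text
5.2 [ 0.57778963 -0.24776224  0.02312668] 0.017821618383902647 [3.91527079 4.0541789  4.15077892]
```

View pics/w4.png

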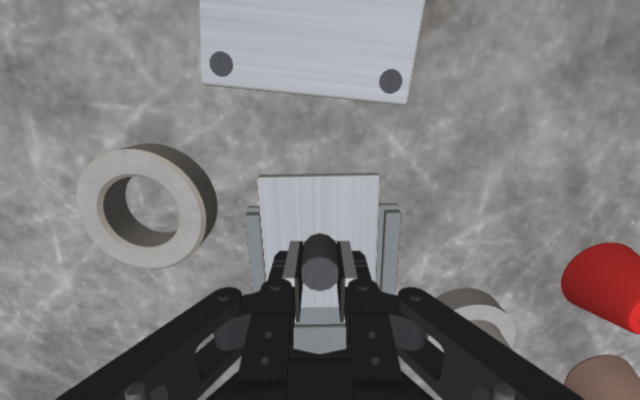

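Request:
step_arm([
  [[-0.3,-0.03,0,0,1],[0,0,1.5,0,1],[0,0,2.5,0,1],[-2,-0.2,0,-0.02,1],[-2.2,-0.2,0,-0.02,1],[-2.2,-0.2,0,-0.02,1],[-2.2,-0.3,0,-0.02,1],[-2.2,-0.3,0,-0.02,1],[-2,-0.2,0,0,1],[0,0,0,0,1],[0,0,0,0,1]],
])

```text
t: 6.35
tcp_pos: [0.4426, -0.2619, 0.0605]
orientation: [[0.0, -0.001, 1.0], [-0.0, 1.0, 0.001], [-1.0, -0.0, 0.0]]
force: [0.7, -0.5, -3.7]
width: 0.0179
```

Run:
```python
from h import *
s,im=shot("w5");print(s["t"],s["tcp_pos"],s["width"],s["force"])
cv2.imwrite("pics/s5.png",r.get_image("side")[60:360,160:560,::-1])
```

```text
6.35 [ 0.44257256 -0.26187237  0.06052816] 0.01786702266404929 [ 0.68170796 -0.48860192 -3.68382243]
```

View pics/w5.png

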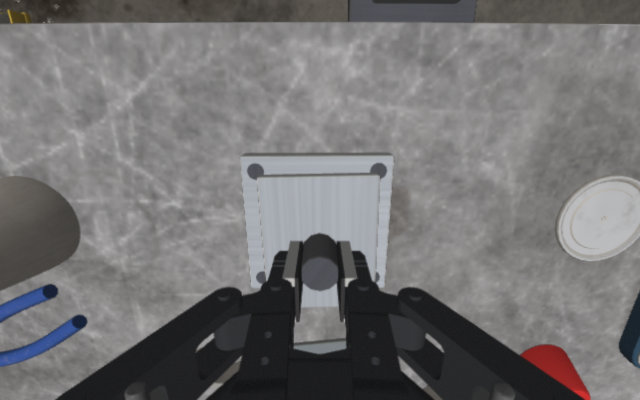

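View pics/s5.png

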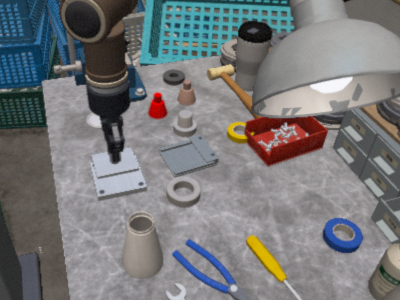

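Run:
```python
from h import *
d=np.load("pics/w5.npz");s={k:d[k] for k in d}
print(onplane("wrist",[(242,154.5),(392.5,154.5)],.014,s), onplane("wrist",[(319.6,274)],.0785,s), onplane("wrist",[(258,177),(381,175)],.0505,s))
```

```text
[[ 0.39578462 -0.31251123  0.014     ]
 [ 0.39576449 -0.21638691  0.014     ]] [[ 0.44210361 -0.26296315  0.0785    ]] [[ 0.40120127 -0.2954659   0.0505    ]
 [ 0.40010086 -0.2306405   0.0505    ]]
```

Request:
step_arm([
  [[0.4,0,-1,0,1],[0,0,-1,0,1],[0,0,-0.4,0,1],[0,0,-0.2,0,1],[0,0,0,0,1]],
])

```text
t: 6.95
tcp_pos: [0.4465, -0.2612, 0.0334]
orientation: [[-0.001, -0.002, 1.0], [0.001, 1.0, 0.002], [-1.0, 0.001, -0.001]]
force: [-0.6, 0.7, -2.7]
width: 0.0179
```

Request:
step_arm([
  [[0,-0.1,-0.1,0,1],[0,0,-0.1,0,1],[0,0,0,0,1]],
])

```text
t: 7.25
tcp_pos: [0.447, -0.2627, 0.0324]
orientation: [[0.0, -0.002, 1.0], [-0.0, 1.0, 0.002], [-1.0, -0.0, 0.0]]
force: [0.2, 1.0, -3.7]
width: 0.0177
```

Request:
step_arm([
  [[0,0,-0.1,0,1],[0,0,-0.1,0,1],[0,0,0,0,1]],
])

```text
t: 7.55
tcp_pos: [0.4471, -0.2628, 0.032]
orientation: [[-0.0, -0.002, 1.0], [0.0, 1.0, 0.002], [-1.0, 0.0, -0.0]]
force: [-4.1, 1.4, 6.9]
width: 0.0177
```

Contact. I'll release, rise and move towards the ring.

Request:
step_arm([
  [[0,0,0,0,5],[0,0,0,0,5],[0,0,0,0,5],[0,0,0,0,5],[0,0,2,0,5],[0,0,3.5,0,5],[0,0,3.5,0,5],[0,0,0,0,5],[0,0,0,0,5]],
])

```text
t: 8.45
tcp_pos: [0.4476, -0.263, 0.1212]
orientation: [[0.002, -0.002, 1.0], [-0.001, 1.0, 0.002], [-1.0, -0.001, 0.002]]
force: [-0.9, 0.8, 0.4]
width: 0.0498
```

Run:
```python
from h import *
s,im=shot("w6");print(s["t"],s["tcp_pos"],s["width"],s["force"])
```

```text
8.45 [ 0.44759314 -0.26303437  0.12116474] 0.049772139670400485 [-0.85683661  0.76167526  0.42299964]
```

View pics/w6.png

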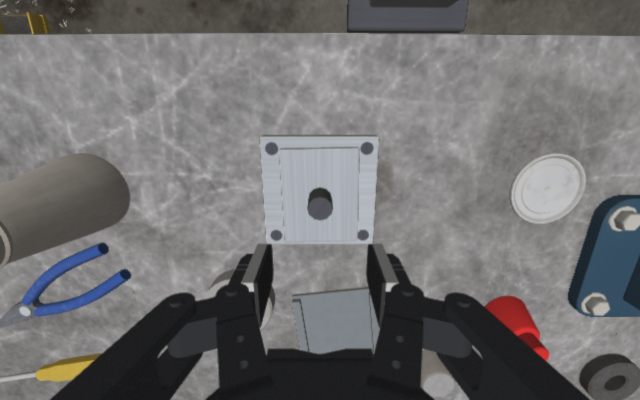

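Request:
step_arm([
  [[1.4,-1,0,0.1,8.5],[1.4,-1,0,0.1,8.5],[1.4,-1,0,0.1,8.5],[1.4,-1,0,0.1,8.5],[1.4,-1,0,0.1,8.5],[1.4,-1,0,0.1,8.5],[1.4,-1,0,0.1,8.5],[1.5,-1,0,0.085,8.5],[0,0,0,0,8.5],[0,0,0,0,8.5]],
])

```text
t: 9.5
tcp_pos: [0.5618, -0.3366, 0.1178]
orientation: [[-0.01, -0.701, 0.713], [-0.007, 0.714, 0.701], [-1.0, 0.002, -0.013]]
force: [-0.6, 0.1, 0.8]
width: 0.085
```

Run:
```python
from h import *
s,im=shot("w7");print(s["t"],s["tcp_pos"],s["width"],s["force"]);print(proj("wrist",[[.5615,-.3432,.022]],s))
d=np.load("pics/w6.npz");q={k:d[k] for k in d}
print("boss",onplane("wrist",[(319.5,211)],.05,q))
```

```text
9.5 [ 0.56181017 -0.33656101  0.11780479] 0.08498486371126675 [-0.58708292  0.0645754   0.83016282]
[[314.85816313 195.90758396]]
boss [[ 0.44819649 -0.26396778  0.05      ]]
```

View pics/w7.png

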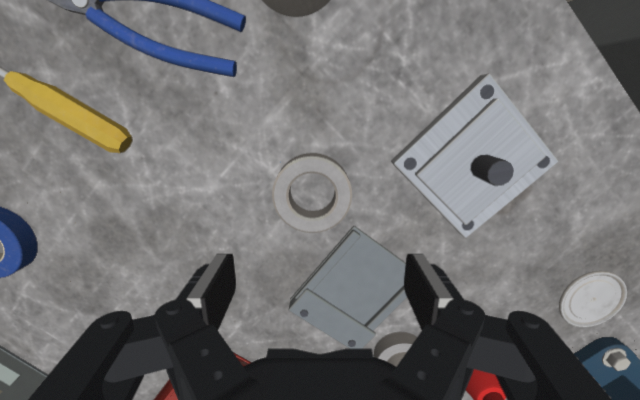

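Run:
```python
from h import *
d=np.load("pics/w7.npz");q={k:d[k] for k in d}
P=onplane("wrist",[(312.5,192.5),(273,192),(352,192)],.022,q);print(P.round(4),np.linalg.norm(P[1]-P[2]))
print((P[0]-r.read_state()["tcp_pos"]).round(4), r.read_state()["orientation"].round(3))
```

```text
[[ 0.5607 -0.3467  0.022 ]
 [ 0.5836 -0.3707  0.022 ]
 [ 0.5373 -0.3233  0.022 ]] 0.06624552202352808
[-0.0008 -0.0102 -0.0961] [[-0.01  -0.701  0.714]
 [-0.008  0.714  0.7  ]
 [-1.     0.002 -0.013]]
```

Request:
step_arm([
  [[-0.1,-0.8,-2,0,8.5],[0,0,-3,0,8.5],[0,0,-2,0,8.5],[0,0,0,0,8.5],[0,0,0,0,8.5]],
])

```text
t: 10.05
tcp_pos: [0.5622, -0.3436, 0.0496]
orientation: [[-0.01, -0.698, 0.716], [-0.012, 0.716, 0.698], [-1.0, -0.001, -0.016]]
force: [0.7, -0.4, 0.3]
width: 0.0852
```

Run:
```python
from h import *
s,im=shot("w8");print(s["t"],s["tcp_pos"],s["orientation"].round(3),s["width"],s["force"]);print(proj("wrist",[[.561,-.345,.022]],s))
```

```text
10.05 [ 0.56215498 -0.34362633  0.04963029] [[-0.01  -0.698  0.716]
 [-0.012  0.716  0.698]
 [-1.    -0.001 -0.016]] 0.08519853064834051 [ 0.71700685 -0.35842738  0.32560244]
[[320.66543908 233.17318183]]
```

View pics/w8.png

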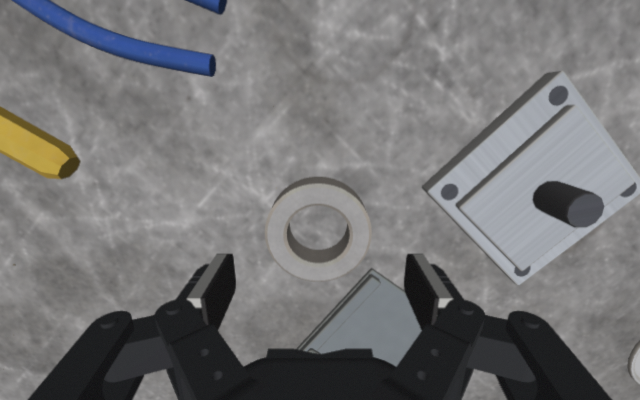

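Request:
step_arm([
  [[-0.1,-0.3,-2,0,8.5],[0,0,-2,0,8.5],[0,0,-1.2,0,8.5],[0,0,0,0,8.5],[0,0,0,0,6],[0,0,0,0,6],[0,0,0,0,6],[0,0,0,0,6],[0,0,0,0,6]],
])

```text
t: 11.0
tcp_pos: [0.5636, -0.3475, 0.0002]
orientation: [[-0.007, -0.698, 0.716], [-0.015, 0.716, 0.697], [-1.0, -0.006, -0.015]]
force: [-0.8, 1.2, 6.6]
width: 0.0656
```

Run:
```python
from h import *
s,im=shot("w9");print(s["t"],s["tcp_pos"],s["orientation"].round(3),s["width"],s["force"])
```

```text
11.0 [ 5.63594513e-01 -3.47543228e-01  1.75901180e-04] [[-0.007 -0.698  0.716]
 [-0.015  0.716  0.697]
 [-1.    -0.006 -0.015]] 0.06556978898713835 [-0.83507393  1.24653274  6.60160682]
```

View pics/w9.png

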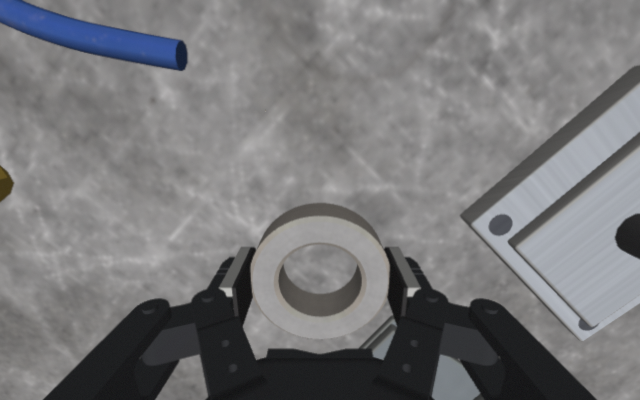

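Run:
```python
from h import *
d=np.load("pics/w9.npz");q={k:d[k] for k in d}
P=onplane("wrist",[(320,277)],.022,q)[0];print(P, q["orientation"].T@(P-q["tcp_pos"]))
```

```text
[ 0.56271895 -0.34917342  0.022     ] [-0.02179083 -0.00068218 -0.00209995]
```

Request:
step_arm([
  [[0,0,1,0,6],[0,0,2,0,6],[0,0,3,0,6],[0,0,2,0,6],[0,0,0,0,6],[0,0,0,0,6]],
])

```text
t: 11.65
tcp_pos: [0.5622, -0.3466, 0.0778]
orientation: [[-0.01, -0.697, 0.717], [-0.014, 0.717, 0.697], [-1.0, -0.003, -0.017]]
force: [-0.4, 0.1, -3.8]
width: 0.0653
```

Run:
```python
from h import *
s,im=shot("w10");print(s["t"],s["tcp_pos"],s["orientation"].round(3),s["width"],s["force"])
```

```text
11.65 [ 0.56216918 -0.34655917  0.07775175] [[-0.01  -0.697  0.717]
 [-0.014  0.717  0.697]
 [-1.    -0.003 -0.017]] 0.0652628172530352 [-0.42553716  0.07525439 -3.83816674]
```

View pics/w10.png

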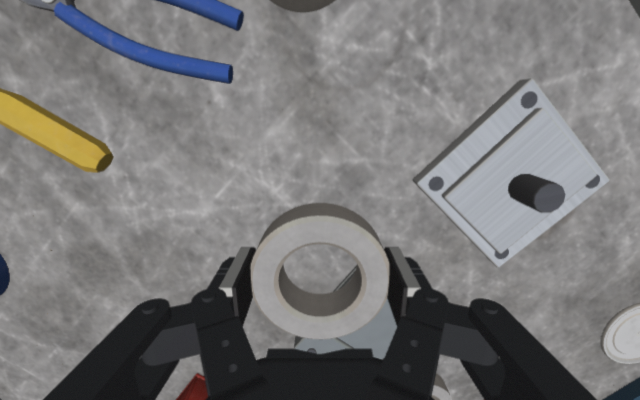

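Request:
step_arm([
  [[-1.4,1,0,-0.1,6],[-1.4,1,0,-0.1,6],[-1.4,1,0,-0.1,6],[-1.4,1,0,-0.1,6],[-1.4,1,0,-0.1,6],[-1.4,1,0,-0.1,6],[-1.4,1.1,0,-0.1,6],[-1.4,1.1,0,-0.08,6],[0,0,0,0,6],[0,0,0,0,6]],
])

```text
t: 12.7
tcp_pos: [0.4499, -0.2644, 0.0769]
orientation: [[-0.018, 0.007, 1.0], [-0.003, 1.0, -0.007], [-1.0, -0.003, -0.018]]
force: [1.5, -0.5, -4.2]
width: 0.0653
```

Run:
```python
from h import *
s,im=shot("w11");print(s["t"],s["tcp_pos"],s["orientation"].round(3),s["width"],s["force"])
print(proj("wrist",[[.447,-.264,.05]],s))
```

```text
12.7 [ 0.44990434 -0.26435888  0.07689101] [[-0.018  0.007  1.   ]
 [-0.003  1.    -0.007]
 [-1.    -0.003 -0.018]] 0.06528695482825883 [ 1.4775609  -0.54274026 -4.16676954]
[[321.9381956  230.92466724]]
```

View pics/w11.png

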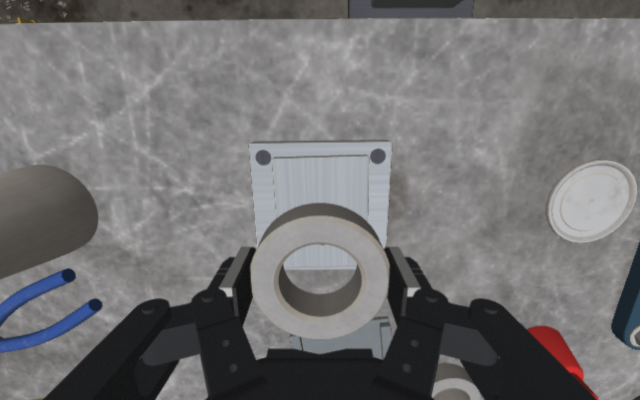

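Request:
step_arm([
  [[-0.1,0.1,-1,0,6],[0,0,-1.5,0,6],[0,0,-1.5,0,6],[0,0,-0.8,0,6],[0,0,0,0,6]],
])

```text
t: 13.25
tcp_pos: [0.4477, -0.2626, 0.0276]
orientation: [[-0.021, 0.008, 1.0], [-0.0, 1.0, -0.008], [-1.0, -0.001, -0.021]]
force: [-0.5, 0.3, -4.6]
width: 0.0655
```

Run:
```python
from h import *
s,im=shot("w12");print(s["t"],s["tcp_pos"],s["orientation"].round(3),s["width"],s["force"])
```

```text
13.25 [ 0.4477423  -0.26256851  0.02760577] [[-0.021  0.008  1.   ]
 [-0.     1.    -0.008]
 [-1.    -0.001 -0.021]] 0.06552141481658894 [-0.46876208  0.32391215 -4.55325798]
```

View pics/w12.png

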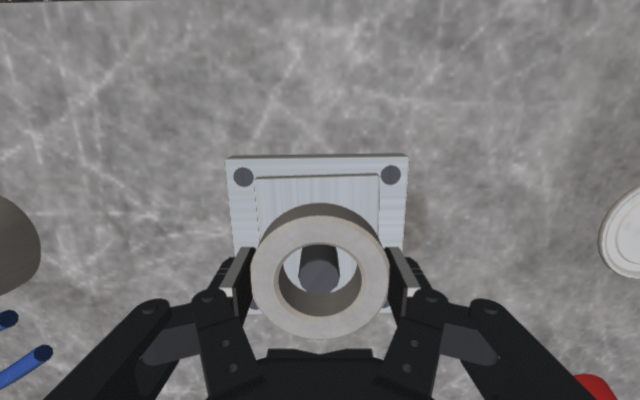

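Request:
step_arm([
  [[-0.1,0,-0.3,0,6],[0,0,-0.2,0,6],[0,0,0,0,6]],
])

```text
t: 13.6
tcp_pos: [0.4486, -0.2638, 0.0253]
orientation: [[-0.016, 0.008, 1.0], [-0.004, 1.0, -0.008], [-1.0, -0.004, -0.016]]
force: [0.2, 0.4, -4.0]
width: 0.0652
```

Request:
step_arm([
  [[-0.1,0,-0.1,0,6],[0,0,-0.2,0,6],[0,0,-0.1,0,6],[0,0,0,0,6]],
])

```text
t: 14.0
tcp_pos: [0.4478, -0.264, 0.0221]
orientation: [[-0.016, 0.008, 1.0], [-0.003, 1.0, -0.008], [-1.0, -0.004, -0.016]]
force: [-2.4, 1.4, 3.8]
width: 0.0653
```

Request:
step_arm([
  [[0,0,0,0,8.5],[0,0,0,0,8.5],[0,0,0,0,8.5],[0,0,0,0,8.5],[0,0,2,0,8.5],[0,0,4,0,8.5],[0,0,4,0,8.5],[0,0,2,0,8.5],[0,0,0,0,8.5],[0,0,0,0,8.5]],
])

```text
t: 15.0
tcp_pos: [0.4475, -0.2638, 0.1411]
orientation: [[-0.016, 0.008, 1.0], [-0.004, 1.0, -0.008], [-1.0, -0.004, -0.016]]
force: [-0.5, -0.0, -0.5]
width: 0.0849
```

Run:
```python
from h import *
s,im=shot("w13");print(s["t"],s["tcp_pos"],s["orientation"].round(3),s["width"],s["force"])
print(proj("wrist",[[.447,-.264,.05],[.447,-.264,.044],[.6302,-.1478,.048]],s))
```

```text
15.0 [ 0.44751909 -0.26375075  0.14112375] [[-0.016  0.008  1.   ]
 [-0.004  1.    -0.008]
 [-1.    -0.004 -0.016]] 0.0848511113971139 [-0.53615329 -0.00123916 -0.47998869]
[[320.89494109 202.04518703]
 [320.88541928 199.82546885]
 [435.76378545 370.3194645 ]]
```

View pics/w13.png

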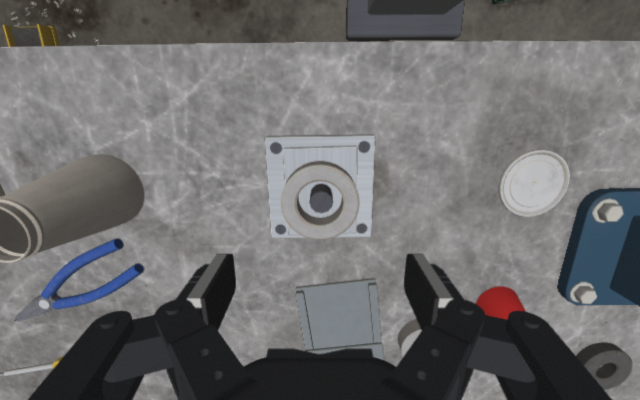

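Request:
step_arm([
  [[3,1.9,0,0,5.5],[3,1.9,0,0,5.5],[3,1.9,0,0,5.5],[3,1.9,0,0,5.5],[3,1.9,0,0,5.5],[3.2,2.1,0,0,5.5],[0,0,-2,0,5.5],[0,0,-2,0,5.5],[0,0,0,0,5.5],[0,0,0,0,5.5]],
])

```text
t: 16.05
tcp_pos: [0.6278, -0.1473, 0.0987]
orientation: [[-0.021, 0.008, 1.0], [-0.002, 1.0, -0.008], [-1.0, -0.002, -0.021]]
force: [0.7, -0.9, 0.2]
width: 0.0551
```

Run:
```python
from h import *
s,im=shot("w14");print(s["t"],s["tcp_pos"],s["orientation"].round(3),s["width"],s["force"])
print(proj("wrist",[[.6302,-.1478,.048],[.673,-.032,.056]],s))
```

```text
16.05 [ 0.62775688 -0.14726223  0.09870788] [[-0.021  0.008  1.   ]
 [-0.002  1.    -0.008]
 [-1.    -0.002 -0.021]] 0.055055528469169224 [ 0.73666353 -0.90464643  0.17723172]
[[320.47426365 224.43747183]
 [481.34921635 282.29322508]]
```

View pics/w14.png

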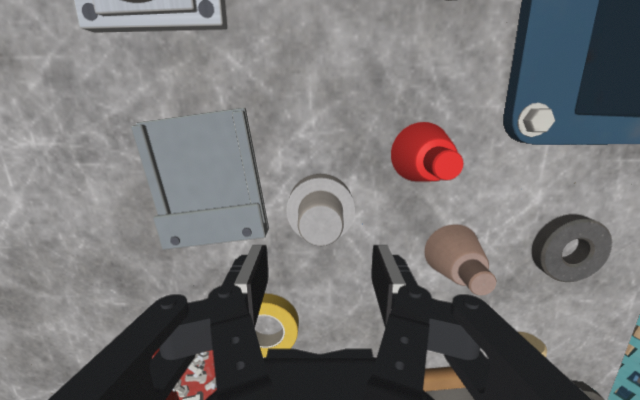

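Request:
step_arm([
  [[0.2,0,-2,0,5.5],[0,0,-2.5,0,5.5],[0,0,-2,0,5.5],[0,0,-1,0,5.5],[0,0,0,0,5.5],[0,0,0,0,2.5],[0,0,0,0,2.5],[0,0,0,0,2.5],[0,0,0,0,2.5],[0,0,0,0,2.5]],
])

```text
t: 17.1
tcp_pos: [0.633, -0.1479, 0.0282]
orientation: [[-0.014, 0.008, 1.0], [-0.004, 1.0, -0.008], [-1.0, -0.004, -0.013]]
force: [-1.3, 1.8, 6.0]
width: 0.0311
```

Run:
```python
from h import *
s,im=shot("w15");print(s["t"],s["tcp_pos"],s["orientation"].round(3),s["width"],s["force"])
```

```text
17.1 [ 0.63296504 -0.14786991  0.02819965] [[-0.014  0.008  1.   ]
 [-0.004  1.    -0.008]
 [-1.    -0.004 -0.013]] 0.03105475018859245 [-1.34101881  1.80344123  6.03170103]
```

View pics/w15.png

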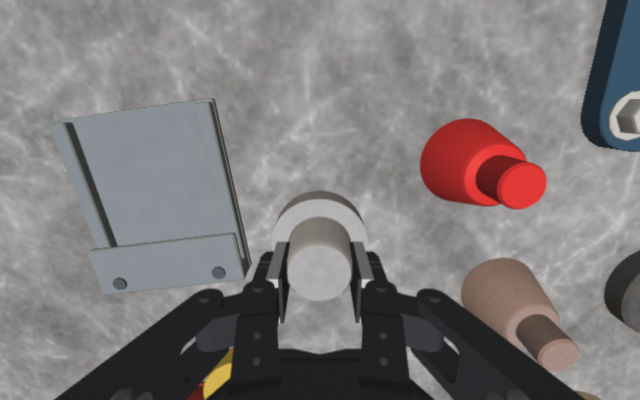

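Run:
```python
from h import *
d=np.load("pics/w15.npz");q={k:d[k] for k in d}
P=onplane("wrist",[(320,272)],.048,q)[0];print(P, P-q["tcp_pos"])
```

```text
[ 0.63052815 -0.14867447  0.048     ] [-0.00243689 -0.00080456  0.01980035]
```

Request:
step_arm([
  [[0,0,1,0,2.5],[0,0,2,0,2.5],[0,0,2,0,2.5],[-2,-0.2,0,0,2.5],[-3,-0.2,0,0,2.5],[-3,-0.2,0,0,2.5],[-3,-0.2,0,0,2.5],[-3,-0.2,0,0,2.5],[-3,-0.1,0,0,2.5],[-1.5,0,0,0,2.5],[0,0,0,0,2.5],[0,0,0,0,2.5]],
])

```text
t: 18.35
tcp_pos: [0.4469, -0.1591, 0.0763]
orientation: [[-0.015, 0.009, 1.0], [-0.004, 1.0, -0.009], [-1.0, -0.004, -0.015]]
force: [0.6, -0.0, -3.1]
width: 0.0307
```

Run:
```python
from h import *
s,im=shot("w16");print(s["t"],s["tcp_pos"],s["orientation"].round(3),s["width"],s["force"])
```

```text
18.35 [ 0.44689386 -0.15908878  0.07629021] [[-0.015  0.009  1.   ]
 [-0.004  1.    -0.009]
 [-1.    -0.004 -0.015]] 0.03074523044975998 [ 6.11270908e-01 -1.96543951e-03 -3.09540977e+00]
```

View pics/w16.png

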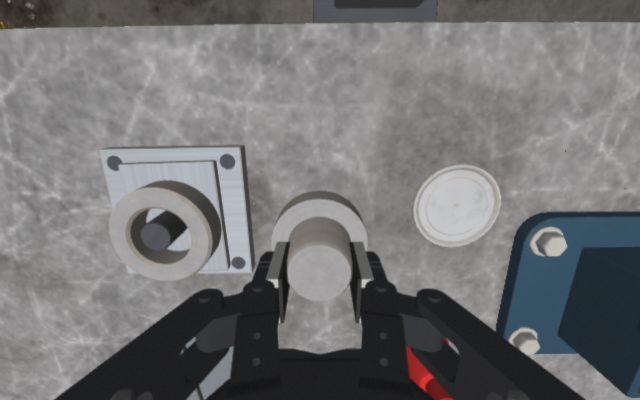

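Request:
step_arm([
  [[0.1,0.1,-1.5,0,2.5],[0,0,-1.5,0,2.5],[0,0,-1,0,2.5],[0,0,-0.4,0,2.5],[0,0,-0.2,0,2.5],[0,0,0,0,2.5]],
])

```text
t: 19.0
tcp_pos: [0.4479, -0.1579, 0.0301]
orientation: [[-0.016, 0.008, 1.0], [-0.004, 1.0, -0.008], [-1.0, -0.004, -0.016]]
force: [-0.2, -1.0, -3.5]
width: 0.0307
```

Request:
step_arm([
  [[0,0,-0.1,0,2.5],[0,0,-0.1,0,2.5],[0,0,-0.1,0,2.5],[0,0,0,0,2.5]],
])

```text
t: 19.4
tcp_pos: [0.4479, -0.158, 0.0281]
orientation: [[-0.016, 0.008, 1.0], [-0.004, 1.0, -0.008], [-1.0, -0.004, -0.016]]
force: [-2.5, 0.7, 4.0]
width: 0.0308
```

Request:
step_arm([
  [[0,0,0,0,5],[0,0,0,0,5],[0,0,0,0,5],[0,0,2,0,5],[0,0,4,0,5],[0,0,4,0,5],[3,1.6,0,0,5],[3.2,1.8,0,0,5],[3.2,1.8,0,0,5],[3.2,1.8,0,0,5],[3.2,1.8,0,0,5],[3.2,1.8,0,0,5],[3.2,1.9,0,0,5],[0,0,-1.5,0,5],[0,0,0,0,5],[0,0,0,0,5]],
])

```text
t: 21.0
tcp_pos: [0.6674, -0.0331, 0.1105]
orientation: [[-0.021, 0.009, 1.0], [-0.003, 1.0, -0.009], [-1.0, -0.003, -0.021]]
force: [0.0, 0.4, 0.2]
width: 0.05
```

Run:
```python
from h import *
s,im=shot("w17");print(s["t"],s["tcp_pos"],s["orientation"].round(3),s["width"],s["force"])
print(proj("wrist",[[.673,-.032,.056]],s))
```

```text
21.0 [ 0.66738219 -0.03307646  0.11047986] [[-0.021  0.009  1.   ]
 [-0.003  1.    -0.009]
 [-1.    -0.003 -0.021]] 0.049978156435090515 [0.0410411  0.43146409 0.16879953]
[[322.84414104 226.48563976]]
```

View pics/w17.png

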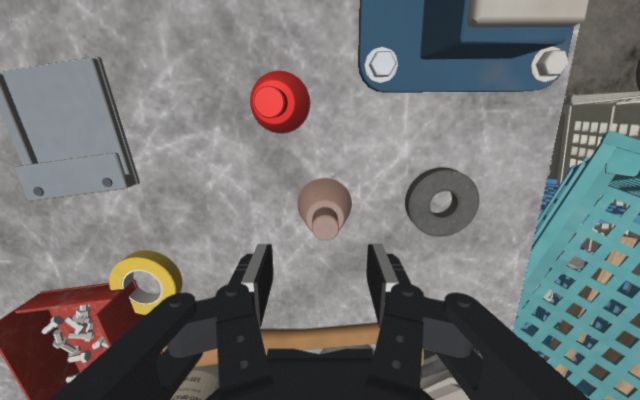

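Request:
step_arm([
  [[0.4,0.2,-2,0,5],[0,0,-2.5,0,5],[0,0,-1.8,0,5],[0,0,-0.8,0,5],[0,0,0,0,5],[0,0,0,0,5]],
])

```text
t: 21.65
tcp_pos: [0.6739, -0.0311, 0.0418]
orientation: [[-0.016, 0.009, 1.0], [-0.003, 1.0, -0.009], [-1.0, -0.004, -0.015]]
force: [-0.2, 0.4, 0.9]
width: 0.0496
```

Run:
```python
from h import *
s,im=shot("w18");print(s["t"],s["tcp_pos"],s["orientation"].round(3),s["width"],s["force"])
print(proj("wrist",[[.674,-.0305,.056]],s))
```

```text
21.65 [ 0.67393159 -0.03109504  0.0417705 ] [[-0.016  0.009  1.   ]
 [-0.003  1.    -0.009]
 [-1.    -0.004 -0.015]] 0.04962887824785523 [-0.15782181  0.36569264  0.9393268 ]
[[322.90802161 270.27940314]]
```

View pics/w18.png

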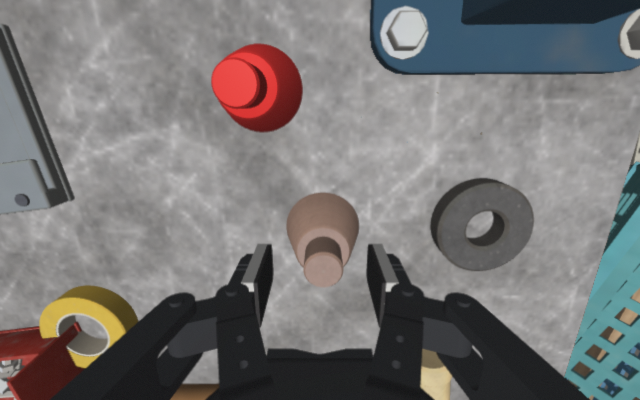

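Request:
step_arm([
  [[0,0.1,-0.2,0,5],[0,0,0,0,1],[0,0,0,0,1],[0,0,0,0,1],[0,0,0,0,1],[0,0,0,0,1],[0,0,0,0,1],[0,0,0,0,1]],
], newtons=50)

```text
t: 22.5
tcp_pos: [0.6742, -0.0298, 0.04]
orientation: [[-0.015, 0.008, 1.0], [-0.003, 1.0, -0.009], [-1.0, -0.004, -0.015]]
force: [-0.6, -0.6, 5.4]
width: 0.0175
```

Run:
```python
from h import *
s,im=shot("w19");print(s["t"],s["tcp_pos"],s["orientation"].round(3),s["width"],s["force"])
```

```text
22.5 [ 0.67423609 -0.02981806  0.03995042] [[-0.015  0.008  1.   ]
 [-0.003  1.    -0.009]
 [-1.    -0.004 -0.015]] 0.017511722441696298 [-0.61782864 -0.58959562  5.44459601]
```

View pics/w19.png

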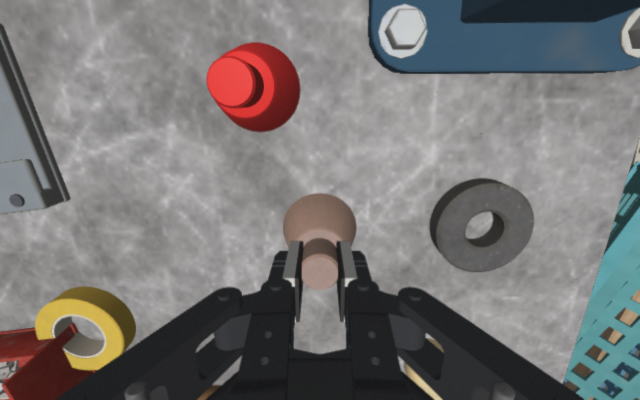

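Request:
step_arm([
  [[0,0,1,0,1],[0,0,3,0,1],[0,0,4,0,1],[-2,-3,0,0,1],[-2.3,-3.4,0,0,1],[-2.3,-3.4,0,0,1],[-2.3,-3.4,0,0,1],[-2.3,-3.4,0,0,1],[-2.3,-3.4,0,0,1],[-2.3,-3.4,0,0,1],[-2.3,-3.4,0,0,1],[-2.3,-3.4,0,0,1],[-2.2,-3.5,0,0,1],[0,0,0,0,1],[0,0,0,0,1]],
])

```text
t: 24.05
tcp_pos: [0.4462, -0.3669, 0.1183]
orientation: [[-0.018, 0.011, 1.0], [-0.002, 1.0, -0.011], [-1.0, -0.002, -0.018]]
force: [0.6, 0.5, -1.9]
width: 0.0173
```

Run:
```python
from h import *
d=np.load("pics/w19.npz");q={k:d[k] for k in d}
P=onplane("wrist",[(320,271)],.056,q)[0];print(P-q["tcp_pos"])
s,im=shot("w20");print(s["t"],s["tcp_pos"],s["orientation"].round(3),s["width"],s["force"])
```

```text
[-0.00064962 -0.00083332  0.01604958]
24.05 [ 0.44615962 -0.36689455  0.11834448] [[-0.018  0.011  1.   ]
 [-0.002  1.    -0.011]
 [-1.    -0.002 -0.018]] 0.017324923308613672 [ 0.60617986  0.5302631  -1.94587231]
```

View pics/w20.png

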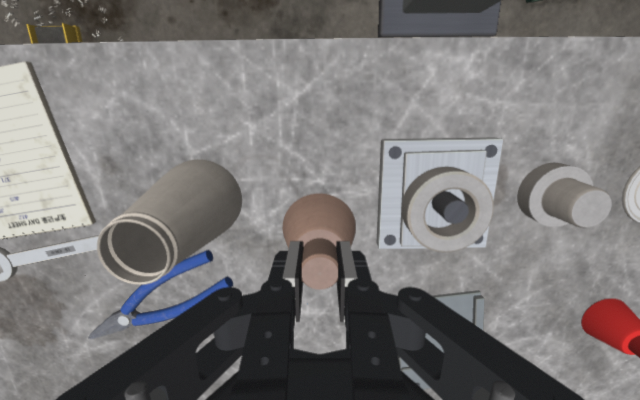

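Run:
```python
from h import *
d=np.load("pics/w20.npz");q={k:d[k] for k in d}
print(onplane("wrist",[(139,247),(102,247),(176,247)],.111,q))
print("ring/plug",onplane("wrist",[(448,208)],.044,q),onplane("wrist",[(584,203)],.048,q))
```

```text
[[ 0.4433899  -0.46980347  0.111     ]
 [ 0.44320501 -0.49093534  0.111     ]
 [ 0.44358462 -0.44879294  0.111     ]]
ring/plug [[ 0.44599454 -0.26820018  0.044     ]] [[ 0.44179774 -0.16602833  0.048     ]]
```

Request:
step_arm([
  [[0.1,-0.1,-2,0,1],[0,0,-2.5,0,1],[0,0,-2,0,1],[0,0,-0.8,0,1],[0,0,-0.3,0,1],[0,0,0,0,1]],
])

```text
t: 24.7
tcp_pos: [0.4491, -0.3672, 0.0432]
orientation: [[-0.016, 0.007, 1.0], [-0.003, 1.0, -0.007], [-1.0, -0.003, -0.016]]
force: [0.5, -0.2, -2.0]
width: 0.0172
```

Request:
step_arm([
  [[-0.1,-0.1,-0.2,0,1],[0,0,-0.1,0,1],[0,0,-0.1,0,1],[0,0,0,0,1]],
])

```text
t: 25.1
tcp_pos: [0.448, -0.3695, 0.0401]
orientation: [[-0.015, 0.009, 1.0], [-0.005, 1.0, -0.009], [-1.0, -0.005, -0.015]]
force: [-0.6, -1.0, 1.8]
width: 0.0173
```

Contact. I'll release, rise, and back off to a viewpoint that takes in the whole row.

Request:
step_arm([
  [[0,0,-0.05,0,1],[0,0,0,0,4.5],[0,0,0,0,4.5],[0,0,0,0,4.5],[0,0,0,0,4.5],[0,0,2,0,4.5],[0,0,4,0,4.5],[0,0,4,0,4.5],[0,3,3,0,4.5],[0,4,2,0,4.5],[0,4,2,0,4.5],[0,0,0,0,4.5],[0,0,0,0,4.5],[0,0,0,0,4.5]],
])

```text
t: 26.5
tcp_pos: [0.4472, -0.2592, 0.208]
orientation: [[-0.017, 0.008, 1.0], [-0.003, 1.0, -0.008], [-1.0, -0.004, -0.017]]
force: [-0.1, 0.0, -0.1]
width: 0.0449
```

Run:
```python
from h import *
s,im=shot("w21");print(s["t"],s["tcp_pos"],s["orientation"].round(3))
```

```text
26.5 [ 0.44724524 -0.2592227   0.20796478] [[-0.017  0.008  1.   ]
 [-0.003  1.    -0.008]
 [-1.    -0.004 -0.017]]
```

View pics/w21.png

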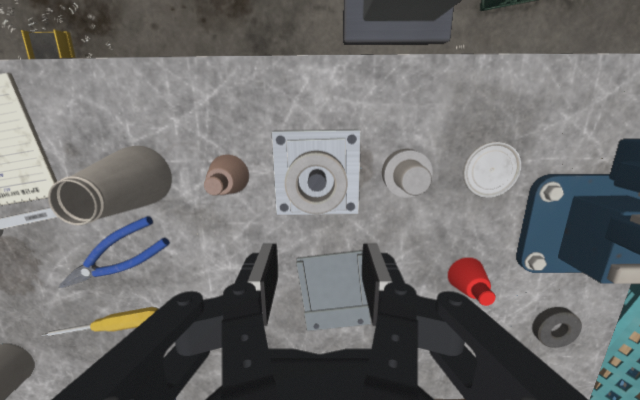

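Run:
```python
from h import *
d=np.load("pics/w21.npz");q={k:d[k] for k in d}
im=cv2.imread("pics/w21.png")
cv2.imwrite("pics/c21.png",cv2.resize(im[120:225,195:445],None,fx=3.2,fy=3.2,interpolation=cv2.INTER_CUBIC))
t=r.get_image("top");cv2.imwrite("pics/t21.png",t[:,:,::-1])
cv2.imwrite("pics/ct21.png",cv2.resize(t[190:250,260:440,::-1],None,fx=4,fy=4,interpolation=cv2.INTER_CUBIC))
cv2.imwrite("pics/s21.png",cv2.resize(r.get_image("side")[120:340,200:420,::-1],None,fx=2.5,fy=2.5,interpolation=cv2.INTER_CUBIC))
```

```text
(no output)
```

View pics/c21.png

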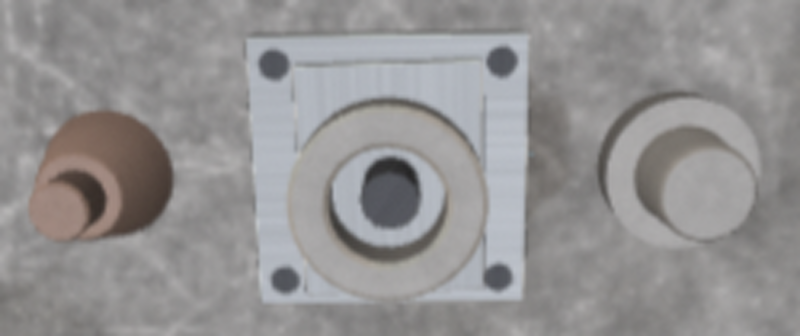

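View pics/ct21.png

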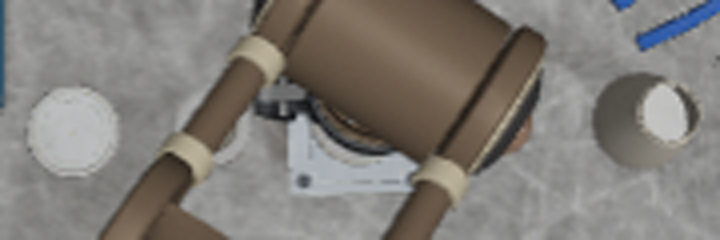

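View pics/s21.png

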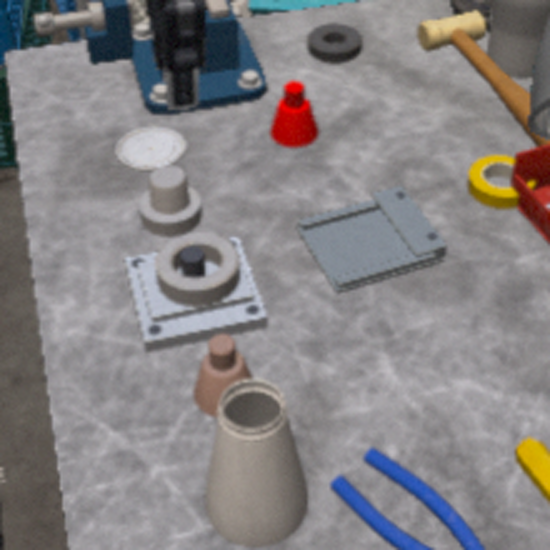

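Request:
step_arm([
  [[-1,4,0.5,0,4.5],[-1,4,0.5,0,4.5],[-1,4,0.5,0,4.5],[-1,4,0.5,0,4.5],[-1,4,0.5,0,4.5],[-1,4,0.5,0,4.5],[-1,4,0.5,0,4.5],[-1,4,0,0,4.5],[0,4,0,0,4.5],[0,4,0,0,4.5],[0,4,0,0,4.5],[0,4,0,0,4.5],[0,0,0,0,4.5],[0,0,0,0,4.5]],
])

```text
t: 28.05
tcp_pos: [0.3675, 0.2212, 0.2429]
orientation: [[-0.018, 0.007, 1.0], [-0.005, 1.0, -0.007], [-1.0, -0.005, -0.018]]
force: [-0.2, -0.7, -0.2]
width: 0.045
```

Run:
```python
from h import *
d=np.load("pics/w21.npz");q={k:d[k] for k in d}
for n,p,z in(("cone",(60,210),.056),("ring",(387,202),.044),("boss",(391,197),.05),("plug",(708,193),.048)):
    print(n,onplane("wrist",[np.array(p)/3.2+[195,120]],z,q)[0].round(4))
print("bol",onplane("wrist",np.array([(248,37),(528,36),(522,299),(265,303)])/3.2+[195,120],.014,q).mean(0).round(4),"lid",onplane("wrist",[(492.5,169)],.005,q).round(4))
t=r.get_image("top")
cv2.imwrite("pics/ct22.png",cv2.resize(t[190:250,260:440,::-1],None,fx=4,fy=4,interpolation=cv2.INTER_CUBIC))
```

```text
cone [ 0.4479 -0.3698  0.056 ]
ring [ 0.4493 -0.2646  0.044 ]
boss [ 0.4461 -0.2632  0.05  ]
plug [ 0.4461 -0.1592  0.048 ]
bol [ 0.4468 -0.2637  0.014 ] lid [[ 0.4439 -0.0554  0.005 ]]
```

View pics/ct22.png

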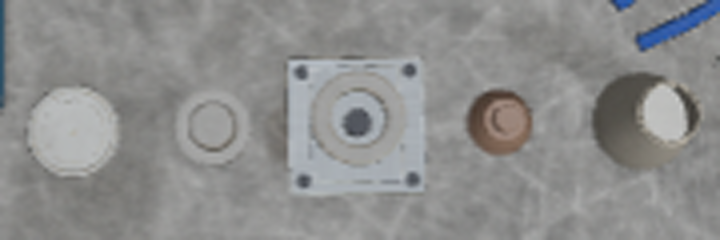

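```bash
python3 -c "
from cell import r
print(r.hand_in())"
```

```text
the job is handed in; nothing more can be done
None
```

The layout is finished and handed in at about 28 s. I slid the spacer about 27 mm forward from under the lip before lifting, and set it on the bolster. The pale ring went over its boss. The plug now stands between bolster and lid, and the copper cone between bolster and shell. I never went to the dark ring or the red cone.

My last checks, from the wrist camera before backing off:

| Check | Measured | Limit |
|---|---|---|
| Boss to bolster centre | within about 1 mm | 12 mm |
| Pale ring to boss | about 3.5 mm | 12 mm |
| Plug to bolster / lid | about 104 mm each | 90–120 mm |
| Cone to bolster / shell | about 106 mm / about 103 mm | 90–120 mm |
| Plug and cone off the row line | about 1–2 mm | 15 mm |

- **Posture:** in the final side and top views everything stood upright and flat. The arm was clear of all parts when I handed in.
- **Shell distance:** the shell's centre was not re-measured at the end. Its distance uses the shell position worked out earlier from the bolster and lid. One later sighting of its rim agreed to about 4 mm.
- **Disagreement:** one earlier oblique sighting put the plug about 7 mm nearer the bolster than the final close view did. I took the final view, which matches the placing pose. The earlier reading would still be within limits.

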